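# Look over a hub's bearing seat with the loupe

### The arm

A 6-joint arm with a two-finger parallel gripper is mounted at the origin on the work surface. World frame = base frame: x ahead of the robot, y to its left, z up, the work surface at z = 0. Lengths are in mm, angles in rad, forces in N, time in s.
With the tool pointing down it reaches from about 250 to 775 mm from the base axis. Payload 4 kg.
Tool frame: the origin (TCP) lies at the very end of the fingers, on their centre line; the grasp point (between the pads) lies 19 mm behind it; z points along the fingers, y is the direction in which the jaws open and shut (so a half turn about z gives the same grasp; the last joint's range is limited). The gripper opens to 94 mm and grips with 3 to 60 N. Pads are 16 mm wide; open, the fingers measure 119 mm over their backs; the gripper's body (75 mm by 177 mm) begins 78 mm behind the grasp point.
Start: joints at [1.145, 0.087, 1.371, -0, 1.684, -0.103], TCP at [174.483, 521.609, 205.506] pointing down, gripper open.
Joint ranges: [-3.1, 3.1], [-0.76, 2.03], [0.27, 2.55], [-1.08, 4.22], [0.17, 2.65], [-2.57, 2.57]. Speed limits (rad/s): [2.79, 2.79, 3.14, 3.14, 3.14, 3.14].

### API

Orientations are given as a rotation vector (axis times angle).
In Python, from workcell import get_obs, grab_frame, job_done, outline_of gives the robot as it stands.
- The arm moves only by the tool send_rows, never from a script. Its argument "targets" is text: rows parted by semicolons, each of 5 numbers parted by spaces: the shift along the tool's x, y, z in mm, then the turn about the tool's z in degrees, then the finger opening in mm, from 0 to 94. In form: dx dy dz twist hand; .... A call has exactly 5 rows; each row is the pose to reach, as a shift and turn from the pose commanded when the call began, along the tool's axes at that moment; what a row does not reach only later rows make up. A row lasts 1/12 s, in which the tool goes at most 41.7 mm and 7.16 degrees, less where a joint would pass 70% of its speed; a pose out of reach is approached as far as the arm can. A call with a gripper value outside its range is refused whole. The fingers move at their own pace and stop on an object; the grip force is fixed at half the most. Time passes only in rows, so rows that repeat a pose let the fingers close, or fill a call up. It gives the time, the measured TCP pose, the force and the opening at its end, in the units of the state.
- get_obs(): the state, without advancing time (a new reading comes with each control period).
- grab_frame(name): name is "side" or "top"; returns a dict with "frame" (400x640x3 uint8, blue, green, red), "depth" (400x640 float32, mm along the optical axis (not along the pixel's ray), 0 where there is no reading), "mtx" (3x3 intrinsics, pixels), "k1" (the pictures are not rectified: a ray, as slopes to the right and down, at radius r is drawn at 1 + k1 r^2 times it, then the intrinsics apply), "R" (3x3) and "t" (3): a world point X has camera coordinates R X + t. Camera axes: x right, y down, z forward; pixel columns grow to the right and rows downward; lengths in mm; the calibration is good to about 2 mm. A picture is of the moment at which its call begins.
- job_done(): hands the job in, once; it reports no verdict.
Trained networks look in a picture, given as the dict that the camera call returned (one of the last four; its "shot" number tells which), for a name from the list of things; names that differ only in an ending like _2 or _b are one class to them, and where a whole thing is asked for, a point or a joint stands for the part that bears it (a point fixed in the world has none). Each returns a list of dicts, best first, with "conf" (0 to 1); they miss things now and then, are a little off and sometimes report something else, mostly with a low value. They report only what shows in the picture. A call takes as long as a camera call. They do not tell look-alikes from the thing itself.
- outline_of(query, picture): "pixels" (400x640 bool, what is visible of it) and "position" ([column, row] in pixels, amid what is visible of it).
The state is a dict: "time_s": time; "joint_pos": joint angles; "joint_velocities": joint speeds; "joint_torque": joint torques, N m; "tool_pos": TCP position; "eef_rot": TCP orientation; "contact_force": force on the tool from outside, world axes, zero at the start; "moment": the same for the moment, N m; "width": opening from 0.0 (shut) to 1.0 (fully open).
Only numpy, scipy, OpenCV 4.12 (cv2) and the standard library are available. Lean on these libraries where they do the work, as an engineer would, in place of code of your own. Each camera call takes 0.05 s, during which the arm holds its last target.

### The job

The bearing seat of the hub in the drill-press vise has to be looked over. Lift the spacer bush out of the seat and drop it into the white hardware tub, then take the loupe by its handle and hold it level over the middle of the seat, with its lens at the focal height, which the top end of the combination square's upright blade marks. Finish with the gripper holding the loupe still there, clear of everything else, and do not tip the tub, bump the square, knock the loupe against the vise or tub, or shift the other things on the bench.

Things in the scene. Friction and masses are not known exactly. Their poses are not given: they have to be found in the camera images.
- spacer_mid (a point): Middle of the spacer bush: a plain steel tube piece, 24 mm outside, 12 mm bore, 28 mm long, about 0.07 kg, axis z up. It stands loose in the hub's recess, its lower 6 mm inside and 22 mm above the hub's top face. The point is on its axis, half-way up.
- seat (a point): Centre of the bearing seat: the flat floor of the round recess (31 mm wide, 6 mm deep) in the top face of a steel hub 68 mm across. The point is 92 mm above the bench, the hub's top face 98 mm. The hub is clamped in the vise (vise) and does not move. z up, x along the vise's screw away from its handle.
- loupe_handle (a point): Middle of the loupe's straight black handle, half-way up: the place to grip. Handle 16 mm wide (y) with flat sides, 16 mm high, reaching 40 mm from here towards the lens (+x) and 60 mm away from it. z up as it starts. The loupe lies flat on the bench, 16 mm high all over, 0.12 kg, balance point about 40 mm towards the lens.
- loupe_lens (a point): Centre of the loupe's clear lens (58 mm), on the middle plane of its steel rim, which is 66 mm across and 16 mm high; 85 mm from the handle's middle along the handle's +x. z square to the lens: vertical when the loupe is level (either face may be up). 8 mm above the bench at the start.
- tub_in (a point): Centre of the inner floor of the white plastic hardware tub, 4 mm above the bench. The tub is 76 mm high, open at the top, about 94 mm wide inside at the mouth and 70 mm at the floor, 0.15 kg, loose; a nut lies in it.
- blade_top (a point): Middle of the top end of the steel blade of a combination square standing upright at one side of the vise. The blade is set to a new height each time, 150 to 172 mm above the bench, and its top end marks the focal height of the loupe. Blade 24 mm wide (x), 2.4 mm thick (y), graduated. z up.
- vise: Low blue-grey drill-press vise, fixed; origin on the bench below the seat's centre, axes as seat. Jaws 100 mm wide, tops 68 mm above the bench. It reaches 70 mm to +x (base 87 mm), 50 mm to either side (lugs 65 mm) and 215 mm to -x, where its screw and cross handle are, 46 mm above the bench.
- loupe: The loupe as a whole; origin on the underside, 8 mm below the handle's middle; axes as loupe_handle.
- spacer: The spacer bush as a whole; origin at the centre of its foot.
- tub: The tub as a whole; origin at the centre of its underside, z up.
- square: Grey cast head of the combination square, fixed; origin on the bench below the blade. 66 mm high; its foot is 84 by 20 mm, reaching 34 mm to -x (lock nut) and 54 mm to +x of the blade.
- blade: Blade of the combination square, 150 mm long, fixed; origin at the middle of its lower end.
- offcut_wide: Bystander: dark steel tube offcut standing open end up beside the vise, 60 mm wide, 85 mm high; not the tub. Origin at the centre of its foot.
- offcut_small: Bystander: dark steel tube offcut standing on end, 32 mm wide, 48 mm high. Origin at the centre of its foot.
- sandblock: Bystander: cork sanding block with abrasive underneath, 70 by 120 mm, 30 mm high. Origin at the centre of its underside.
- hammer: Bystander: hammer 300 mm long lying on the bench at the left side.
- file: Bystander: flat file with a wooden handle, about 300 mm long, lying on the bench at the right side.
- angle_iron: Bystander: piece of steel angle, 100 by 50 mm and 50 mm high, behind the vise.
Not all that is in view belongs to the job. What is shaped like the loupe but pink is not meant. Of the things shaped like the square, the grey one is meant.

How it is judged:
By the outcome, as a careful person would: the job done as asked, in the order asked, and still so for the second after the job is handed in, while the arm keeps its last pose, push and grip.
It also fails if it takes over 58 s, if anything falls off the work surface, if the arm or the gripper's body presses on something with over 40 N, if the wrist force passes 120 N, or if a joint passes its speed limit or range.

## Working session

There is one attempt and no reset: what is moved stays moved. The work goes in short steps, Python scripts to look and compute and a tool call to move; the robot and the scene stay as the last step left them, time stands still between calls to the robot, and variables do not carry over. Pictures are saved under pics/ and viewed, and the job is handed in when it is done.

Besides the shell and the picture viewer there is one more tool, called after "Request:" as a command line: name --argument value ..., lists and objects as JSON in quotes. send_rows: Moves the arm, as the interface text tells. Its arguments: {"type":"object","properties":{"targets":{"type":"string"}},"required":["targets"]}

```bash
ls; mkdir -p pics
python3 - <<'E'
from workcell import *
import cv2
print(get_obs())
for n in("side","top"):
    g=grab_frame(n); cv2.imwrite(f"pics/{n}0.png",g["frame"]); print(n,g["mtx"],g["k1"],g["R"],g["t"])
E
```

```text
pics
{'time_s': 0.0, 'joint_pos': array([ 1.14487032e+00,  8.79525825e-02,  1.37224301e+00, -9.14445792e-10,
        1.68357192e+00, -1.03095205e-01]), 'joint_velocities': array([ 6.41321375e-04, -1.05148284e-03,  4.29491890e-04, -3.29010895e-05,
       -7.46442458e-05,  1.88010974e-03]), 'joint_torque': array([-3.00606371e-04, -3.40171123e+01, -3.02434945e+01,  7.17259292e-02,
        3.27352574e-02, -1.44797241e-04]), 'tool_pos': array([174.26689456, 521.09371509, 204.31118835]), 'eef_rot': array([-0.50481056, -3.10019154,  0.00329685]), 'contact_force': array([-0.20909557, -0.45960669, -0.0367006 ]), 'moment': array([0.03132794, 0.03695954, 0.00056362]), 'width': 1.0023491974639935}
side [[394.48876367   0.         325.19418661]
 [  0.         394.48876367 200.27970556]
 [  0.           0.           1.        ]] -0.07641069535619519 [[ 0.96106229 -0.27606181 -0.01221284]
 [-0.19647866 -0.65159362 -0.7326813 ]
 [ 0.19430751  0.70655193 -0.68046231]] [-506.3441833   180.89456833 1128.7889653 ]
top [[463.88029537   0.         312.86132447]
 [  0.         463.88029537 199.24450632]
 [  0.           0.           1.        ]] 0.011668754305602729 [[ 6.89407658e-02 -9.97620734e-01 -2.06836683e-04]
 [-9.77236488e-01 -6.74904081e-02 -2.01131528e-01]
 [ 2.00639023e-01  1.40682899e-02 -9.79564222e-01]] [ -28.69279188  533.06407102 1282.19076516]
```

View pics/side0.png

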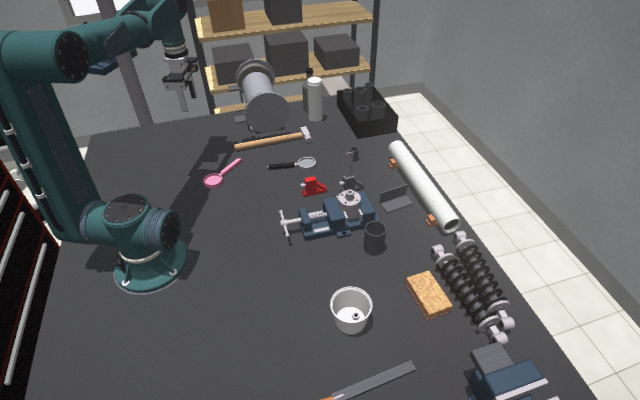

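View pics/top0.png

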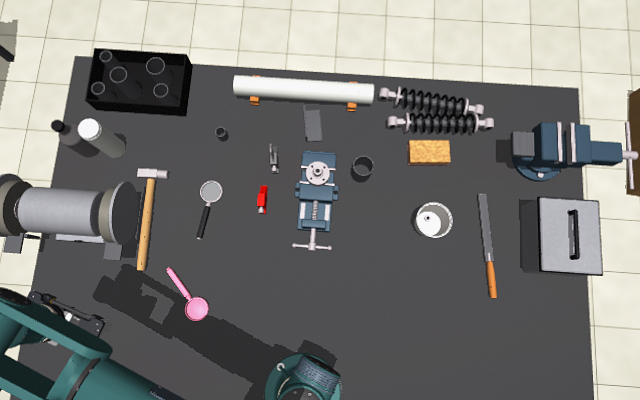

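The side view shows the vise at about (340,210), the tub at (351,310), the loupe at (295,164) and the grey square at (352,165). The red square at (313,187) and the pink loupe at (222,174) are decoys. In the top view: hub (318,172), tub (433,220), loupe lens (210,190) and handle (204,222), grey square (273,157).

```bash
cat > h.py <<'E'
import numpy as np, cv2
from workcell import *
def dist(g): return np.array([g["k1"],0,0,0,0.])
def rays(g,uv):
    return cv2.undistortPoints(np.asarray(uv,float).reshape(-1,1,2),g["mtx"],dist(g)).reshape(-1,2)
def w_depth(g,uv,d):
    n=rays(g,uv); P=np.c_[n,np.ones(len(n))]*np.asarray(d,float).reshape(-1,1)
    return (P-g["t"])@g["R"]
def w_z(g,uv,z):
    n=rays(g,uv); D=np.c_[n,np.ones(len(n))]@g["R"]; C=-g["R"].T@g["t"]
    return C+D*((z-C[2])/D[:,2])[:,None]
def proj(g,X):
    return cv2.projectPoints(np.asarray(X,float).reshape(-1,1,3),cv2.Rodrigues(g["R"])[0],g["t"],g["mtx"],dist(g))[0].reshape(-1,2)
def cloud(g,m):
    m=m&(g["depth"]>0); v,u=np.nonzero(m)
    return w_depth(g,np.c_[u,v],g["depth"][v,u])
def tri(obs):
    A=[];b=[]
    for g,uv in obs:
        n=rays(g,[uv])[0]
        for k in(0,1):
            A.append(n[k]*g["R"][2]-g["R"][k]); b.append(g["t"][k]-n[k]*g["t"][2])
    return np.linalg.lstsq(np.array(A),np.array(b),rcond=None)[0]
E
python3 - <<'E'
from h import *
np.set_printoptions(precision=1,suppress=True)
for n in("top","side"):
    g=grab_frame(n)
    for q in["spacer_mid","spacer","seat","loupe_handle","loupe_lens","loupe","tub_in","tub","blade_top","blade","square","vise","offcut_wide","offcut_small"]:
        for r in outline_of(q,g)[:3]:
            c=cloud(g,r["pixels"])
            print(n,q,round(r["conf"],2),np.array(r["position"]),r["pixels"].sum(), np.percentile(c,[2,50,98],axis=0).ravel() if len(c) else "")
E
```

```text
top spacer_mid 0.73 [431.3 221.4] 1010 [ 449.4 -382.3    0.6  499.8 -347.7   27.9  538.8 -288.6   78.4]
top spacer_mid 0.47 [315.  170.5] 44 [591.4  -7.1  90.6 602.7   1.7 119.8 609.8   9.7 124.4]
top spacer 0.52 [316.2 172.6] 57 [591.1  -7.6  90.9 602.8   1.3 119.6 611.9   9.7 124.8]
top seat 0.85 [316.1 196.1] 2807 [399.7 -50.6  12.5 550.6   2.   65.  667.4  53.7 101.5]
top seat 0.56 [144.3 209.6] 1165 [305.7 451.9   1.5 472.7 488.7  24.3 596.  527.7  31.7]
top loupe_handle 0.96 [208.5 195.3] 550 [412.7 285.9   3.9 527.7 320.1  13.5 570.6 340.   22. ]
top loupe_handle 0.91 [192.2 307.1] 694 [177.9 285.8   2.4 219.  331.9  13.3 306.  407.5  21.5]
top loupe_lens 0.64 [191.8 303. ] 727 [176.5 285.5   0.7 218.9 331.9  13.2 305.5 406.1  21.4]
top loupe 0.6 [190.5 304.5] 691 [175.7 285.8   4.  218.  329.6  13.6 304.  404.7  21.5]
top tub_in 0.66 [433.1 222.8] 1014 [ 449.4 -382.6    0.2  499.7 -347.9   26.5  538.8 -288.6   78.5]
top tub_in 0.32 [486.9 240.6] 802 [ 302.6 -524.9    7.4  451.8 -506.4   14.2  586.6 -485.    23.9]
top blade 0.16 [317.1 193.9] 2941 [398.1 -50.4   7.3 550.    1.
[... 1764 characters left out ...]
4.  124.2  69.4 646.  128.8 118.4 658.1 133.6 160.5]
side blade_top 0.57 [299.1 164.1] 359 [409.7 278.4   1.7 524.5 316.4  12.1 572.9 340.9  19.2]
side blade 0.57 [349.9 164.4] 184 [633.9 124.4   1.2 646.4 128.9 117.5 696.2 308.8 162.7]
side square 0.92 [308.1 188.3] 359 [490.9 141.4   0.3 522.8 147.   30.7 568.5 215.7  68.7]
side square 0.79 [350.7 185.3] 253 [615.5 116.1   5.8 647.9 122.5  36.5 690.7 137.4  68.9]
side vise 0.94 [337.  218.7] 2719 [399.5 -60.7   4.1 556.4 -27.3  52.7 667.2  41.6  99.9]
side offcut_wide 0.23 [354.2 184.3] 256 [615.6 116.1   2.4 647.8 122.3  36.  689.9 156.5  68.8]
side offcut_small 0.67 [356.  151.4] 55 [713.4 276.8  10.1 724.6 282.7  35.9 734.4 311.5  51.6]
```

Run:
```python
from h import *
np.set_printoptions(precision=1,suppress=True)
G={n:grab_frame(n) for n in("top","side")}
np.save("g.npy",G,allow_pickle=True)
def crop(n,u0,v0,u1,v1,k): 
    return cv2.resize(G[n]["frame"][v0:v1,u0:u1],None,fx=k,fy=k,interpolation=cv2.INTER_CUBIC)
cv2.imwrite("pics/c1.png",crop("top",190,130,350,250,5))
cv2.imwrite("pics/c2.png",crop("side",260,130,420,250,5))
for n,g in G.items():
    for p in [(380,100),(420,100),(350,350),(300,-200),(600,220)]:
        uv=proj(g,[p[0],p[1],0])[0]; u,v=map(int,uv)
        if 5<u<634 and 5<v<394:
            m=np.zeros((400,640),bool); m[v-4:v+5,u-4:u+5]=1
            print(n,p,np.median(cloud(g,m),axis=0))
```

```text
top (380, 100) [380.  102.9   1.1]
top (420, 100) [421.4 100.4   1.1]
top (350, 350) [351.1 352.3   1. ]
top (300, -200) [ 300.1 -199.3    0.5]
top (600, 220) [602.  221.7   1.6]
side (380, 100) [377.5 104.5   0.6]
side (420, 100) [420.1  99.1   0.9]
side (350, 350) [348.5 354.8   0.7]
side (300, -200) [ 300.  -198.6    1.7]
side (600, 220) [597.7 222.5   0.7]
```

View pics/c1.png

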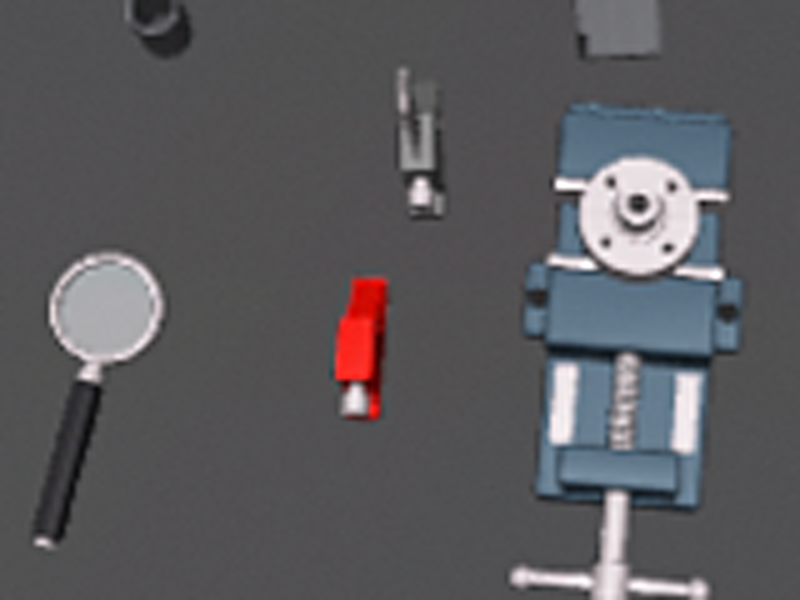

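View pics/c2.png

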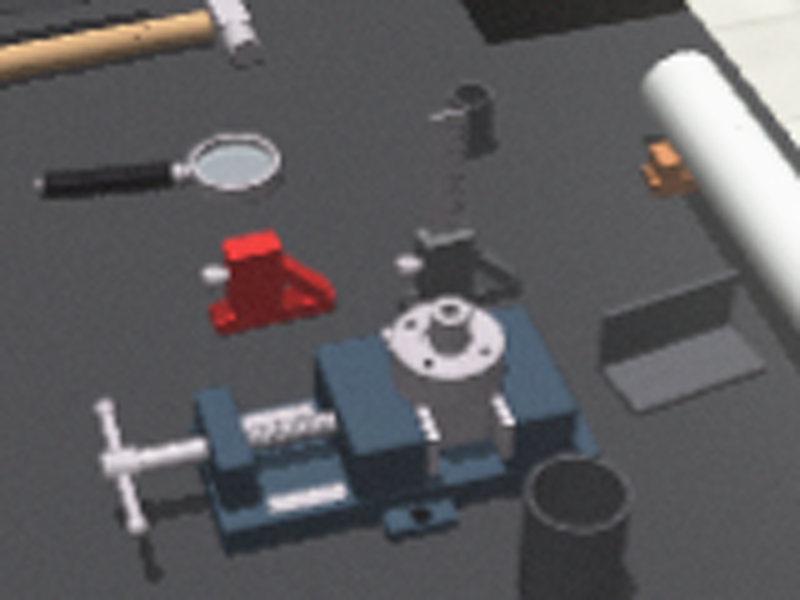

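Run:
```python
from h import *
np.set_printoptions(precision=1,suppress=True,linewidth=160)
G=np.load("g.npy",allow_pickle=True).item()
g=G["side"]
print(g["depth"][146:172,342:362].astype(int))
print(g["frame"][146:172,342:362].mean(2).astype(int))
for n,g in G.items():
    c=cloud(g,np.ones((400,640),bool)); v,u=np.nonzero(g["depth"]>0)
    s=(abs(c[:,0]-647)<30)&(abs(c[:,1]-129)<14)&(c[:,2]>75)&(c[:,2]<200)
    q=np.c_[u,v,c][s]; q=q[q[:,4].argsort()]
    print(n,len(q)); print(q[-40:])
```

```text
[[1538 1542 1543 1540 1536 1540 1537 1543 1541 1544 1541 1543 1457 1537 1540 1531 1543 1536 1530 1531]
 [1532 1535 1535 1538 1532 1532 1538 1533 1535 1452 1461 1451 1453 1452 1457 1452 1532 1535 1535 1531]
 [1527 1535 1528 1531 1530 1536 1532 1526 1442 1456 1463 1458 1458 1459 1459 1450 1444 1523 1526 1525]
 [1524 1523 1524 1523 1520 1521 1528 1521 1444 1457 1462 1464 1466 1463 1459 1453 1441 1519 1525 1528]
 [1519 1523 1524 1520 1521 1516 1517 1518 1444 1435 1461 1458 1466 1466 1456 1440 1442 1518 1522 1519]
 [1517 1515 1521 1516 1511 1514 1517 1513 1447 1436 1436 1440 1438 1439 1435 1439 1444 1513 1510 1513]
 [1515 1511 1511 1510 1510 1504 1510 1512 1236 1236 1238 1235 1438 1433 1436 1441 1453 1511 1503 1505]
 [1505 1503 1505 1507 1507 1231 1234 1235 1241 1236 1237 1242 1443 1442 1441 1448 1446 1505 1504 1507]
 [1503 1502 1499 1497 1505 1235 1231 1237 1242 1236 1239 1244 1441 1434 1446 1457 1456 1501 1500 1498]
 [1491 1497 1494 1495 1500 1234 1243 1245 1241 1244 1247 1243 1446 1442 1448 1454 1463 1497 1492 1493]
 [1489 1493 1490 1493 1488 1235 1242 1237 1240 1246 1250 1249 1449 144
[... 5431 characters left out ...]
153.1]
 [349.  156.  642.3 124.5 153.7]
 [353.  154.  657.8 130.8 153.8]
 [347.  156.  635.8 124.8 154.9]
 [350.  154.  648.  131.7 155.2]
 [352.  154.  653.3 127.8 156.8]
 [353.  153.  658.  131.7 156.9]
 [347.  155.  636.3 126.4 157.5]
 [350.  153.  648.5 133.4 157.7]
 [349.  154.  643.7 128.8 158.1]
 [351.  154.  649.6 126.7 158.3]
 [347.  154.  637.1 129.1 159.3]
 [352.  153.  653.5 128.6 160. ]
 [351.  153.  650.2 128.7 160.6]
 [348.  154.  639.1 125.3 161.6]
 [349.  153.  643.7 129.2 161.7]
 [348.  153.  640.5 129.7 162. ]
 [352.  152.  654.2 131.  162.1]
 [351.  152.  650.7 130.6 163.1]
 [350.  152.  647.6 131.1 163.4]
 [353.  152.  656.6 128.3 163.4]
 [347.  153.  636.7 128.1 163.9]]
```

Run:
```python
from h import *
np.set_printoptions(precision=2,suppress=True,linewidth=160)
G=np.load("g.npy",allow_pickle=True).item()
for n,g in G.items():
    c=cloud(g,np.ones((400,640),bool)); v,u=np.nonzero(g["depth"]>0)
    def st(name,s): 
        q=c[s]; print(n,name,len(q),np.median(q,0) if len(q) else'', (q.min(0)+q.max(0))/2 if len(q) else '', np.ptp(q,0))
    r=np.hypot(c[:,0]-603,c[:,1]-1)
    st("hub",(r>15)&(r<30)&(abs(c[:,2]-98)<7))
    st("spacer",(r<13)&(abs(c[:,2]-120)<7))
    st("head",(abs(c[:,0]-645)<20)&(abs(c[:,1]-129)<14)&(abs(c[:,2]-66)<6))
    st("jaw",(abs(c[:,0]-655)<12)&(abs(c[:,1]-0)<50)&(abs(c[:,2]-68)<6))
    st("tub rim",(abs(c[:,0]-495)<60)&(abs(c[:,1]+336)<60)&(abs(c[:,2]-76)<5))
    st("tub in",(abs(c[:,0]-495)<20)&(abs(c[:,1]+336)<20)&(abs(c[:,2]-4)<6))
    st("loupe",(abs(c[:,0]-490)<100)&(abs(c[:,1]-310)<40)&(abs(c[:,2]-16)<5))
    # hub circle with rays at z=98: bright mask
# loupe from color in top
g=G["top"]; f=g["frame"].astype(int)
def z_mask(m,z):
    v,u=np.nonzero(m); return w_z(g,np.c_[u,v],z)
gray=f.mean(2)
sub=np.zeros_like(gray,bool); sub[170:205,190:235]=1
ring=sub&(gray>125)
P=z_mask(ring,16); A=np.c_[2*P[:,:2],np.ones(len(P))]; s=np.linalg.lstsq(A,(P[:,:2]**2).sum(1),rcond=None)[0]
print("lens",s[:2],np.sqrt(s[2]+s[0]**2+s[1]**2),ring.sum())
sub[:]=0; sub[206:238,190:215]=1
h=sub&(gray<60); P=z_mask(h,16)[:,:2]; mu=P.mean(0); U,S,Vt=np.linalg.svd(P-mu)
pr=(P-mu)@Vt[0]; pt=(P-mu)@Vt[1]; print("handle",mu,Vt[0],pr.min(),pr.max(),np.ptp(pt),h.sum())
sub[:]=0; sub[155:190,300:336]=1
m=sub&(gray>150); P=z_mask(m,98)[:,:2]; print("hub hull",cv2.minEnclosingCircle(P.astype(np.float32)))
```

```text
top hub 245 [602.07   0.2   98.76] [602.7    1.11  98.36] [58.45 57.49 12.6 ]
top spacer 50 [601.03   0.79 120.45] [601.24   1.45 119.27] [21.83 22.55 12.34]
top head 68 [639.95 129.75  67.14] [643.46 131.34  65.97] [36.09 19.74 11.08]
top jaw 259 [655.14  -0.64  69.12] [654.81   0.2   68.43] [23.54 97.01 11.  ]
top tub rim 185 [ 496.4  -345.69   75.09] [ 493.48 -335.12   75.95] [ 97.   102.49   9.8 ]
top tub in 152 [ 492.53 -338.31    5.21] [ 495.03 -336.23    4.  ] [39.69 39.53 11.99]
top loupe 417 [523.02 322.41  15.  ] [488.68 313.78  15.96] [175.26  63.98   9.89]
side hub 122 [597.23  -5.29  99.16] [602.5    0.8   99.15] [58.06 57.51  8.92]
side spacer 31 [603.64   1.53 120.31] [602.8   -1.92 117.88] [20.05 20.03  9.41]
side head 52 [643.87 124.3   66.14] [644.87 127.    65.87] [36.34 22.8  11.59]
side jaw 158 [655.18  -7.84  68.91] [654.93  -2.08  68.08] [23.51 95.8   9.87]
side tub rim 273 [ 500.18 -320.95   76.07] [ 494.75 -336.81   76.02] [ 97.13 100.44   9.94]
side tub in 109 [ 493.56 -328.25    5.31] [ 495.22 -330.54    5.4 ] [38.79 29.08  8.2 ]
side loupe 228 [521.96 317.79  14.76] [490.23 307.66  15.95] [175.78  70.16   9.85]
lens [543.99 313.35] 24.057464016398658 396
handle [453.7  325.19] [-0.99  0.15] -45.75994149472245 46.87887977228723 19.389235014649877 179
hub hull ((593.8391723632812, -0.6302394866943359), 53.95418167114258)
```

```bash
cat > ov.py <<'E'
from h import *
G=np.load("g.npy",allow_pickle=True).item()
np.set_printoptions(precision=2,suppress=True,linewidth=160)
a=np.linspace(0,2*np.pi,721)
def circ(x,y,z,r): return np.c_[x+r*np.cos(a),y+r*np.sin(a),0*a+z]
# gradient-based fit: maximize radial contrast along projected circles, per camera
from scipy.ndimage import map_coordinates
from scipy.optimize import minimize
def score(g,x,y,circs,S):
    gr=cv2.GaussianBlur(g["frame"].astype(np.float32).mean(2),(0,0),0.6); s=0
    for (z,r,sgn) in circs:
        i=proj(g,circ(x,y,z,r-2)); o=proj(g,circ(x,y,z,r+2))
        d=map_coordinates(gr,[i[:,1],i[:,0]],order=1)-map_coordinates(gr,[o[:,1],o[:,0]],order=1)
        if S is not None: d=d[S]
        s+=sgn*np.mean(d)
    return s
def fit(g,x0,y0,circs,S=None,R=7):
    b=max((score(g,x0+dx,y0+dy,circs,S),x0+dx,y0+dy) for dx in np.arange(-R,R+.1,.5) for dy in np.arange(-R,R+.1,.5))
    return b
if __name__=="__main__":
  for n,g in G.items():
    print(n,"hub",fit(g,602,1,[(98,34,1)]))
    print(n,"spacer top",fit(g,602,1,[(120,12,1),(120,6,1)]))
    print(n,"spacer bore",fit(g,602,1,[(120,6,-1)]))
    print(n,"lens",fit(g,543,313,[(16,33,1)]),fit(g,543,313,[(16,33,1),(16,29,-1)]))
    print(n,"tub",fit(g,494,-336,[(76,49,1)]))
E
python3 ov.py
```

```text
top hub (np.float32(74.99648), np.float64(602.5), np.float64(0.0))
top spacer top (np.float32(0.6619015), np.float64(609.0), np.float64(-6.0))
top spacer bore (np.float32(93.2317), np.float64(603.0), np.float64(1.0))
top lens (np.float32(68.8546), np.float64(545.5), np.float64(313.5)) (np.float32(74.782234), np.float64(545.5), np.float64(314.0))
top tub (np.float32(72.90447), np.float64(495.0), np.float64(-335.0))
side hub (np.float32(54.09642), np.float64(602.0), np.float64(0.0))
side spacer top (np.float32(35.028), np.float64(595.0), np.float64(5.5))
side spacer bore (np.float32(36.320366), np.float64(603.0), np.float64(0.0))
side lens (np.float32(30.884777), np.float64(545.5), np.float64(312.5)) (np.float32(24.325556), np.float64(545.5), np.float64(312.5))
side tub (np.float32(66.55466), np.float64(494.5), np.float64(-336.5))
```

```bash
cat > go.py <<'E'
import sys
from h import *
from scipy.spatial.transform import Rotation as Ro
np.set_printoptions(precision=2,suppress=True,linewidth=160)
o=get_obs(); p=o["tool_pos"]; R=Ro.from_rotvec(o["eef_rot"]).as_matrix()
print("t",o["time_s"],"tcp",p,"jaw yaw",np.degrees(np.arctan2(R[1,1],R[0,1])),"tz",R[:,2],"F",o["contact_force"],"w",o["width"]*94,"q",o["joint_pos"])
if len(sys.argv)>3:
    d=R.T@(np.array(list(map(float,sys.argv[1:4])))-p)
    print("shift",d,"twist to yaw", [-(float(a)-np.degrees(np.arctan2(R[1,1],R[0,1]))) for a in sys.argv[4:]])
E
python3 go.py 602.7 0.5 190 82
```

```text
t 1.7 tcp [174.48 521.59 205.49] jaw yaw 71.50376984977532 tz [ 0.  0. -1.] F [ 0.36 -0.37  0.05] w 93.886897449815 q [ 1.14  0.09  1.37 -0.    1.68 -0.1 ]
shift [-571.41 -358.32   15.49] twist to yaw [np.float64(-10.496230150224676)]
```

Request:
send_rows --targets "-34 -21 0 0 94; -68 -42 0 0 80; -102 -64 0 0 60; -136 -85 0 0 50; -170 -106 0 0 50"

```text
time_s: 2.12
tool_pos: [302.8, 365.7, 205.7]
eef_rot: [0.503, 3.101, 0.001]
contact_force: [0.8, 1.8, -0.3]
width: 0.749
```

Request:
send_rows --targets "-34 -21 0 0 50; -68 -42 0 0 50; -102 -64 0 0 50; -136 -85 0 0 50; -170 -106 0 0 50"

```text
time_s: 2.53
tool_pos: [430.6, 211.0, 205.8]
eef_rot: [0.505, 3.1, 0.001]
contact_force: [0.5, 0.4, 0.1]
width: 0.538
```

Request:
send_rows --targets "-34 -21 0 0 50; -68 -42 0 0 50; -102 -64 0 0 50; -136 -85 0 0 50; -170 -106 0 0 50"

```text
time_s: 2.95
tool_pos: [558.3, 56.4, 205.6]
eef_rot: [0.505, 3.1, 0.001]
contact_force: [0.8, 0.6, -0.5]
width: 0.529
```

```bash
python3 go.py 602.7 0.5 150 82
```

```text
t 2.95 tcp [558.26  56.39 205.64] jaw yaw 71.48392366896856 tz [ 0.  0. -1.] F [ 0.8   0.58 -0.47] w 49.704881205309576 q [-0.    0.11  1.34  0.    1.69 -1.25]
shift [-59.87 -38.91  55.65] twist to yaw [np.float64(-10.516076331031442)]
```

Request:
send_rows --targets "-30 -19 0 -5 50; -59.9 -38.9 10 -10.5 50; -59.9 -38.9 40 -10.5 50; -59.9 -38.9 55 -10.5 50; -59.9 -38.9 55 -10.5 50"

```text
time_s: 3.37
tool_pos: [599.4, 1.7, 145.1]
eef_rot: [-0.221, -3.124, -0.001]
contact_force: [-0.7, 0.5, -0.4]
width: 0.533
```

```bash
python3 go.py 602.7 0.5 101.5 82
python3 - <<'E'
from h import *
a=[]
for n,(u,v) in(("top",(318,172)),("side",(350,195))):
    g=grab_frame(n); f=g["frame"][v-30:v+30,u-40:u+40]; a.append(cv2.resize(f,None,fx=5,fy=5,interpolation=cv2.INTER_CUBIC))
cv2.imwrite("pics/s1.png",np.hstack(a))
E
```

```text
t 3.3667 tcp [599.42   1.69 145.11] jaw yaw 81.91631305461053 tz [-0.01  0.   -1.  ] F [-0.66  0.51 -0.43] w 50.06510936570167 q [-0.09  0.22  1.34  0.    1.59 -1.52]
shift [-3.82 -0.7  43.57] twist to yaw [np.float64(-0.08368694538947352)]
```

View pics/s1.png

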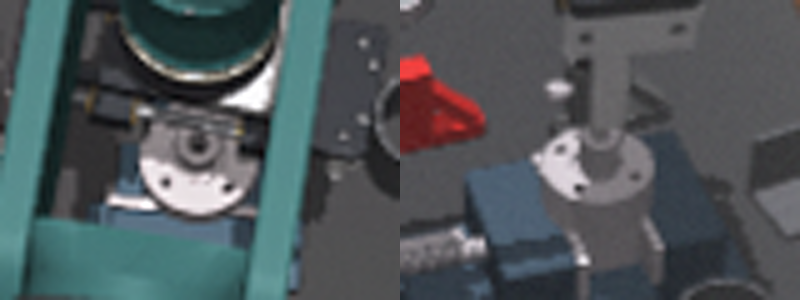

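Request:
send_rows --targets "0 0 10 0 50; 0 0 20 0 50; 0 0 22 0 50; 0 0 22 0 50; 0 0 22 0 50"

```text
time_s: 3.88
tool_pos: [601.7, 2.6, 128.6]
eef_rot: [0.218, 3.134, 0.0]
contact_force: [0.7, 0.4, 0.3]
width: 0.53
```

```bash
python3 go.py 602.7 0.5 101.5 82
```

```text
t 3.8833 tcp [601.67   2.59 128.6 ] jaw yaw 82.02782766879527 tz [ 0.  0. -1.] F [0.71 0.45 0.3 ] w 49.85198732873298 q [-0.09  0.23  1.36  0.    1.55 -1.52]
shift [-1.31 -1.93 27.1 ] twist to yaw [np.float64(0.027827668795268323)]
```

Request:
send_rows --targets "-1.3 -1.9 0 0 50; -1.3 -1.9 10 0 50; -1.3 -1.9 20 0 50; -1.3 -1.9 26.5 0 50; -1.3 -1.9 26.5 0 50"

```text
time_s: 4.3
tool_pos: [601.1, 0.4, 98.8]
eef_rot: [-0.219, -3.129, -0.0]
contact_force: [-0.2, 0.1, -0.5]
width: 0.531
```

Request:
send_rows --targets "0 0 0 0 35; 0 0 0 0 20; 0 0 0 0 15; 0 0 0 0 15; 0 0 0 0 15"

```text
time_s: 4.72
tool_pos: [603.1, 0.3, 102.6]
eef_rot: [0.219, 3.133, 0.0]
contact_force: [0.6, -1.3, 1.1]
width: 0.242
```

Request:
send_rows --targets "0 0 0 0 15; 0 0 0 0 15; 0 0 -5 0 15; 0 0 -15 0 15; 0 0 -30 0 15"

```text
time_s: 5.13
tool_pos: [601.6, 0.4, 131.0]
eef_rot: [-0.219, -3.13, -0.0]
contact_force: [-0.5, 0.2, -1.7]
width: 0.242
```

```bash
python3 go.py 602.7 0.5 101.5 82
python3 - <<'E'
from h import *
a=[]
for n,(u,v) in(("top",(318,172)),("side",(350,195))):
    g=grab_frame(n); f=g["frame"][v-30:v+30,u-40:u+40]; a.append(cv2.resize(f,None,fx=5,fy=5,interpolation=cv2.INTER_CUBIC))
cv2.imwrite("pics/s2.png",np.hstack(a))
E
```

```text
t 5.1333 tcp [601.64   0.4  131.03] jaw yaw 82.0013523467904 tz [-0.  0. -1.] F [-0.45  0.22 -1.67] w 22.75530553912361 q [-0.09  0.23  1.36  0.    1.56 -1.52]
shift [-1.14  0.25 29.52] twist to yaw [np.float64(0.0013523467903979736)]
```

View pics/s2.png

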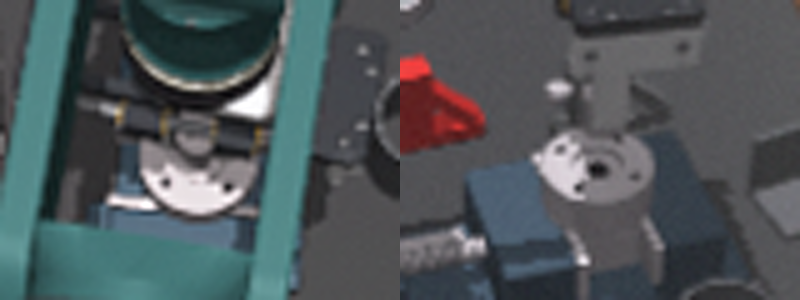

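Spacer is gripped and the recess is empty. Next I carry it to the tub.

Request:
send_rows --targets "0 0 -30 0 15; 0 0 -60 0 15; 6 -34 -62 0 15; 12 -70 -62 0 15; 18 -105 -62 0 15"

```text
time_s: 5.65
tool_pos: [570.4, -101.8, 194.9]
eef_rot: [0.216, 3.132, -0.001]
contact_force: [1.1, 0.0, -0.7]
width: 0.245
```

Request:
send_rows --targets "7 -40 0 0 15; 14 -80 0 0 15; 21 -120 0 0 15; 28 -160 0 0 15; 35 -200 0 0 15"

```text
time_s: 6.07
tool_pos: [506.9, -296.0, 193.9]
eef_rot: [0.219, 3.134, 0.0]
contact_force: [0.3, -0.0, -1.2]
width: 0.245
```

```bash
python3 go.py 494.8 -336 180 82
```

```text
t 6.0667 tcp [ 506.9  -295.96  193.88] jaw yaw 82.01412849928715 tz [ 0.  0. -1.] F [ 0.34 -0.01 -1.2 ] w 23.005214341655652 q [-0.63  0.17  1.3   0.    1.67 -2.06]
shift [  6.43 -41.33  13.88] twist to yaw [np.float64(0.014128499287153318)]
```

Request:
send_rows --targets "6 -39 10 0 15; 6 -39 50 0 15; 6 -39 75 0 15; 6 -39 75 0 15; 6 -39 75 0 15"

```text
time_s: 6.48
tool_pos: [495.3, -331.4, 117.0]
eef_rot: [-0.219, -3.13, -0.004]
contact_force: [1.0, 0.4, 0.7]
width: 0.244
```

```bash
python3 go.py 494.8 -336 42 82
python3 - <<'E'
from h import *
a=[]
for n,(u,v) in(("top",(433,220)),("side",(351,290))):
    g=grab_frame(n); f=g["frame"][v-60:v+60,u-80:u+80]; a.append(cv2.resize(f,None,fx=2.5,fy=2.5,interpolation=cv2.INTER_CUBIC))
cv2.imwrite("pics/s3.png",np.hstack(a))
E
```

```text
t 6.4833 tcp [ 495.33 -331.42  117.04] jaw yaw 81.98729317345247 tz [-0.  0. -1.] F [1.01 0.36 0.66] w 22.969108910420196 q [-0.68  0.22  1.39  0.    1.53 -2.12]
shift [-0.41 -4.8  75.03] twist to yaw [np.float64(-0.012706826547528749)]
```

View pics/s3.png

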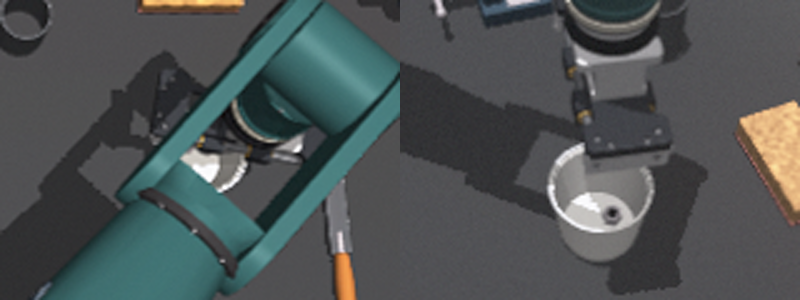

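Request:
send_rows --targets "-0.4 -4 10 0 15; -0.4 -4 40 0 15; -0.4 -4 65 0 15; -0.4 -4 75 0 15; -0.4 -4 75 0 15"

```text
time_s: 7.0
tool_pos: [495.2, -334.9, 41.5]
eef_rot: [-0.218, -3.13, -0.004]
contact_force: [0.3, 0.6, -0.1]
width: 0.244
```

Request:
send_rows --targets "0 0 0 0 15; 0 0 0 0 15; 0 0 0 0 15; 0 0 0 0 30; 0 0 0 0 42"

```text
time_s: 7.42
tool_pos: [497.1, -336.8, 45.5]
eef_rot: [0.219, 3.132, -0.002]
contact_force: [1.1, -0.0, 0.4]
width: 0.351
```

Request:
send_rows --targets "0 0 0 0 42; 0 0 -10 0 42; 0 0 -40 0 42; 0 0 -80 0 42; 0 0 -115 0 42"

```text
time_s: 7.83
tool_pos: [496.0, -335.9, 161.0]
eef_rot: [-0.219, -3.134, -0.001]
contact_force: [1.4, 0.1, 1.3]
width: 0.448
```

```bash
python3 go.py 460 325 130 82.2
python3 - <<'E'
from h import *
a=[]
for n,(u,v) in(("top",(433,220)),("side",(351,290))):
    g=grab_frame(n); f=g["frame"][v-60:v+60,u-80:u+80]; a.append(cv2.resize(f,None,fx=2.5,fy=2.5,interpolation=cv2.INTER_CUBIC))
cv2.imwrite("pics/s4.png",np.hstack(a))
E
```

```text
t 7.8333 tcp [ 496.04 -335.94  161.  ] jaw yaw 82.00596780202565 tz [-0.  0. -1.] F [1.4  0.06 1.29] w 42.1385867382922 q [-0.69  0.21  1.32  0.    1.61 -2.12]
shift [127.59 649.49  31.24] twist to yaw [np.float64(-0.19403219797435156)]
```

View pics/s4.png

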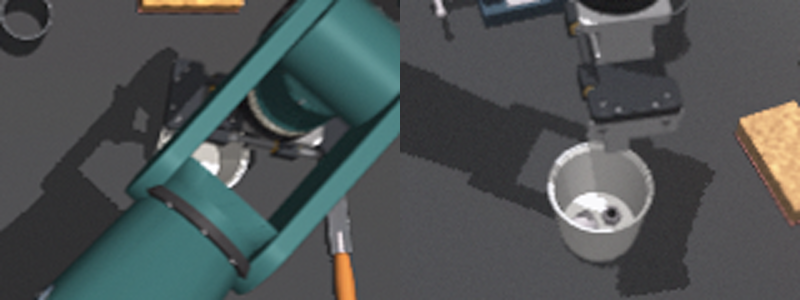

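The spacer lies in the tub beside the nut, at about (583,217) in the picture's right half. Next I refine the loupe's axis from the saved frames.

Run:
```python
from ov import *
from scipy.ndimage import map_coordinates
for n,g in G.items():
    gr=cv2.GaussianBlur(g["frame"].astype(np.float32).mean(2),(0,0),0.6)
    L=np.array([545.5,313.0]); best=[]
    for th in np.radians(np.arange(-12,-3,.25)):
        d=np.array([np.cos(th),np.sin(th)]); q=np.array([-d[1],d[0]])
        for off in np.arange(-3,3.1,.5):
            s=np.arange(50,140,1.0)
            base=L-s[:,None]*d+off*q
            if n=="side": zs=16
            else: zs=16
            def smp(w): 
                uv=proj(g,np.c_[base+w*q,np.full(len(s),zs)]); return map_coordinates(gr,[uv[:,1],uv[:,0]],order=1)
            sc=smp(11).mean()+smp(-11).mean()-smp(5).mean()-smp(-5).mean()
            best.append((sc,np.degrees(th),off))
    best.sort(reverse=True); print(n,best[:4])
    th=np.radians(best[0][1]); d=np.array([np.cos(th),np.sin(th)]);q=np.array([-d[1],d[0]])
    s=np.arange(36,155,3.); uv=proj(g,np.c_[L-s[:,None]*d+best[0][2]*q,np.full(len(s),14)])
    print(np.c_[s,map_coordinates(gr,[uv[:,1],uv[:,0]],order=1)].astype(int).tolist())
```

```text
top [(np.float32(55.333046), np.float64(-8.5), np.float64(-2.5)), (np.float32(55.327667), np.float64(-8.75), np.float64(-3.0)), (np.float32(55.207603), np.float64(-8.25), np.float64(-2.0)), (np.float32(55.108612), np.float64(-9.0), np.float64(-3.0))]
[[36, 185], [39, 189], [42, 183], [45, 114], [48, 56], [51, 49], [54, 53], [57, 52], [60, 51], [63, 53], [66, 54], [69, 52], [72, 52], [75, 54], [78, 54], [81, 52], [84, 53], [87, 55], [90, 55], [93, 54], [96, 55], [99, 57], [102, 56], [105, 55], [108, 56], [111, 57], [114, 54], [117, 55], [120, 58], [123, 59], [126, 56], [129, 56], [132, 59], [135, 57], [138, 65], [141, 106], [144, 135], [147, 104], [150, 82], [153, 80]]
side [(np.float32(14.596302), np.float64(-3.25), np.float64(-3.0)), (np.float32(13.532566), np.float64(-3.5), np.float64(-3.0)), (np.float32(13.481869), np.float64(-3.25), np.float64(-2.5)), (np.float32(12.524567), np.float64(-3.7499999999999996), np.float64(-3.0))]
[[36, 162], [39, 164], [42, 163], [45, 134], [48, 88], [51, 49], [54, 40], [57, 39], [60, 37], [63, 37], [66, 37], [69, 37], [72, 36], [75, 36], [78, 36], [81, 36], [84, 36], [87, 34], [90, 34], [93, 34], [96, 34], [99, 34], [102, 34], [105, 34], [108, 33], [111, 33], [114, 33], [117, 34], [120, 34], [123, 33], [126, 34], [129, 35], [132, 34], [135, 33], [138, 39], [141, 56], [144, 72], [147, 81], [150, 83], [153, 83]]
```

Request:
send_rows --targets "8 40 0 0 42; 16 80 0 0 42; 24 121 0 0 42; 32 161 0 0 42; 39 200 0 0 42"

```text
time_s: 8.35
tool_pos: [484.8, -130.8, 159.2]
eef_rot: [0.22, 3.134, 0.0]
contact_force: [0.6, 0.4, 0.1]
width: 0.443
```

Request:
send_rows --targets "8 40 0 0 42; 16 80 0 0 42; 24 121 0 0 42; 32 161 0 0 42; 39 200 0 0 42"

```text
time_s: 8.77
tool_pos: [474.0, 72.8, 159.4]
eef_rot: [0.219, 3.133, 0.0]
contact_force: [0.6, -0.1, 0.0]
width: 0.441
```

Request:
send_rows --targets "8 40 0 0 42; 16 80 0 0 42; 24 121 0 0 42; 32 161 0 0 42; 39 200 0 0 42"

```text
time_s: 9.18
tool_pos: [463.2, 276.4, 159.4]
eef_rot: [0.218, 3.133, 0.001]
contact_force: [1.0, -0.1, -0.3]
width: 0.445
```

```bash
python3 go.py 461 324.8 80 82.2
```

```text
t 9.1833 tcp [463.15 276.42 159.4 ] jaw yaw 82.0332141481722 tz [ 0.  0. -1.] F [ 0.97 -0.14 -0.29] w 41.80267196448849 q [ 0.43  0.08  1.47  0.    1.59 -1.  ]
shift [ 8.88 47.58 79.41] twist to yaw [np.float64(-0.1667858518277967)]
```

Request:
send_rows --targets "8.6 47 0 0 42; 8.6 47 40 0 42; 8.6 47 79 0 42; 8.6 47 100 0 42; 8.6 47 110 0 42"

```text
time_s: 9.6
tool_pos: [459.0, 321.0, 44.4]
eef_rot: [-0.217, -3.127, 0.007]
contact_force: [0.4, 0.5, -0.3]
width: 0.451
```

Request:
send_rows --targets "0 0 0 0 42; 0 0 0 0 42; 0 0 0 0 42; 0 0 0 0 42; 0 0 0 0 42"

```text
time_s: 10.02
tool_pos: [463.3, 322.5, 51.3]
eef_rot: [0.219, 3.131, 0.004]
contact_force: [-0.1, 0.3, -1.1]
width: 0.445
```

```bash
python3 go.py 461.3 324.3 3 82
python3 - <<'E'
from h import *
a=[]
for n,(u,v) in(("top",(205,215)),("side",(295,150))):
    g=grab_frame(n); f=g["frame"][v-60:v+60,u-80:u+80]; a.append(cv2.resize(f,None,fx=2.5,fy=2.5,interpolation=cv2.INTER_CUBIC))
cv2.imwrite("pics/s5.png",np.hstack(a))
E
```

```text
t 10.0167 tcp [463.3  322.51  51.26] jaw yaw 81.98026456757482 tz [ 0.  0. -1.] F [-0.08  0.25 -1.08] w 41.854775319785105 q [ 0.51  0.2   1.56  0.    1.38 -0.92]
shift [ 2.38  1.37 48.26] twist to yaw [np.float64(-0.019735432425179056)]
```

View pics/s5.png

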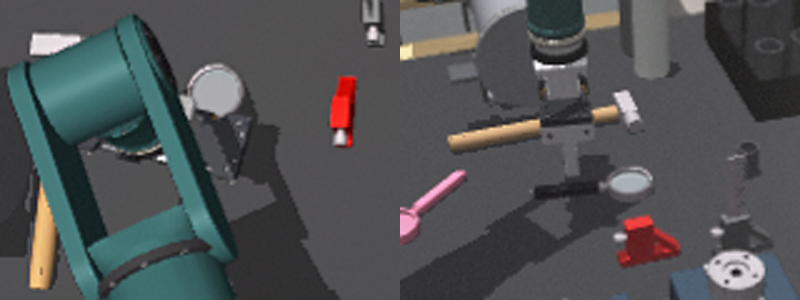

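Request:
send_rows --targets "1 0.8 10 0 42; 1 0.8 20 0 42; 1 0.8 28 0 42; 1 0.8 34 0 42; 1 0.8 37 0 42"

```text
time_s: 10.53
tool_pos: [459.9, 322.3, 9.7]
eef_rot: [-0.219, -3.131, 0.003]
contact_force: [0.2, -0.6, 0.8]
width: 0.446
```

Request:
send_rows --targets "0 0 2 0 42; 0 0 4 0 42; 0 0 6 0 42; 0 0 6 0 42; 0 0 6 0 42"

```text
time_s: 10.95
tool_pos: [461.2, 323.0, 6.2]
eef_rot: [0.219, 3.134, 0.0]
contact_force: [0.6, -0.2, -0.7]
width: 0.446
```

```bash
python3 go.py 461.3 324.3 3 82
```

```text
t 10.95 tcp [461.22 323.02   6.2 ] jaw yaw 82.00441438850011 tz [ 0.  0. -1.] F [ 0.56 -0.18 -0.73] w 41.91755121452589 q [ 0.51  0.24  1.61  0.    1.3  -0.92]
shift [0.1  1.27 3.2 ] twist to yaw [np.float64(0.004414388500109112)]
```

Request:
send_rows --targets "0 1 1.5 0 42; 0 1 3 0 42; 0 1 3.5 0 42; 0 1 3.5 0 42; 0 1 3.5 0 34"

```text
time_s: 11.37
tool_pos: [461.1, 323.9, 2.5]
eef_rot: [-0.219, -3.134, -0.0]
contact_force: [-0.1, -0.2, -0.4]
width: 0.404
```

Request:
send_rows --targets "0 0 0 0 28; 0 0 0 0 22; 0 0 0 0 18; 0 0 0 0 10; 0 0 0 0 6"

```text
time_s: 11.78
tool_pos: [461.2, 324.0, 2.6]
eef_rot: [0.219, 3.134, 0.0]
contact_force: [0.1, 0.7, 1.2]
width: 0.169
```

Request:
send_rows --targets "0 0 0 0 6; 0 0 0 0 6; 0 0 0 0 6; 0 0 0 0 6; 0 0 0 0 6"

```text
time_s: 12.2
tool_pos: [461.2, 324.0, 2.6]
eef_rot: [0.219, 3.134, 0.0]
contact_force: [0.2, -0.4, -0.3]
width: 0.167
```

```bash
python3 go.py 461.3 324.3 3 82
```

```text
t 12.2 tcp [461.24 324.01   2.56] jaw yaw 82.0040299870884 tz [ 0.  0. -1.] F [ 0.16 -0.39 -0.29] w 15.658365094876416 q [ 0.51  0.24  1.61  0.    1.29 -0.92]
shift [-0.02  0.29 -0.44] twist to yaw [np.float64(0.004029987088401299)]
```

Request:
send_rows --targets "0 0 -3 0 6; 0 0 -10 0 6; 0 0 -22 0 6; 0 0 -36 0 6; 0 0 -52 0 6"

```text
time_s: 12.62
tool_pos: [460.9, 323.7, 55.3]
eef_rot: [-0.219, -3.133, 0.001]
contact_force: [-0.2, 0.8, -1.2]
width: 0.169
```

Request:
send_rows --targets "0 0 -18 0 6; 0 0 -40 0 6; 0 0 -70 0 6; 0 0 -100 0 6; 0 0 -130 0 6"

```text
time_s: 13.03
tool_pos: [460.9, 323.8, 187.0]
eef_rot: [0.219, 3.133, 0.001]
contact_force: [0.3, 1.3, -1.6]
width: 0.172
```

Request:
send_rows --targets "0 0 -18 0 6; 0 0 -24 0 6; 0 0 -26 0 6; 0 0 -26 0 6; 0 0 -26 0 6"

```text
time_s: 13.45
tool_pos: [460.4, 323.5, 208.6]
eef_rot: [-0.219, -3.131, 0.003]
contact_force: [-0.3, 0.8, -2.0]
width: 0.166
```

```bash
python3 go.py 518 12 210 82
python3 - <<'E'
from h import *
np.set_printoptions(precision=1,suppress=True)
a=[]
for n,(u,v) in(("top",(205,195)),("side",(295,110))):
    g=grab_frame(n); f=g["frame"][v-60:v+60,u-80:u+80]; a.append(cv2.resize(f,None,fx=2.5,fy=2.5,interpolation=cv2.INTER_CUBIC))
    c=cloud(g,np.ones((400,640),bool)); s=(abs(c[:,0]-535)<50)&(abs(c[:,1]-313)<38)&(abs(c[:,2]-220)<30)
    q=c[s]; print(n,len(q),np.median(q,0),q.min(0),q.max(0))
cv2.imwrite("pics/s6.png",np.hstack(a))
E
```

```text
t 13.45 tcp [460.4  323.49 208.63] jaw yaw 82.00329761955538 tz [-0. -0. -1.] F [-0.34  0.78 -1.96] w 15.589532049630911 q [ 0.51  0.12  1.33  0.    1.7  -0.92]
shift [-100.37 -300.45   -1.06] twist to yaw [np.float64(0.00329761955538288)]
top 540 [543.8 311.9 217.9] [505.3 279.7 205.8] [576.6 344.9 226.9]
side 274 [538.4 309.4 218.2] [485.  276.3 207.3] [576.4 345.9 225.3]
```

View pics/s6.png

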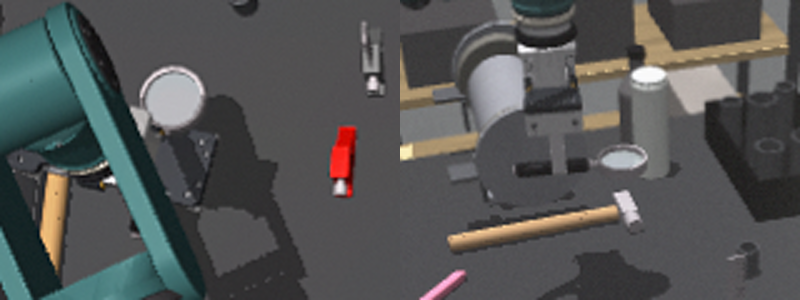

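Request:
send_rows --targets "-6 -18 0 0 6; -15 -45 0 0 6; -25 -76 0 0 6; -35 -106 0 0 6; -46 -137 0 0 6"

```text
time_s: 13.97
tool_pos: [487.0, 180.7, 208.9]
eef_rot: [-0.217, -3.131, 0.001]
contact_force: [0.1, 0.1, -1.4]
width: 0.169
```

Request:
send_rows --targets "-10 -30 0 0 6; -20 -60 0 0 6; -30 -90 0 0 6; -39 -116 0 0 6; -45 -135 0 0 6"

```text
time_s: 14.38
tool_pos: [513.0, 39.5, 208.9]
eef_rot: [-0.222, -3.131, 0.001]
contact_force: [-0.2, -0.4, -1.5]
width: 0.165
```

Request:
send_rows --targets "-4 -13 0 0 6; -6 -20 0 0 6; -8 -26 0 0 6; -8.7 -29 0 0 6; -8.7 -29 0 0 6"

```text
time_s: 14.8
tool_pos: [517.9, 12.0, 210.0]
eef_rot: [-0.219, -3.133, -0.0]
contact_force: [-0.2, 0.7, -1.5]
width: 0.167
```

Request:
send_rows --targets "0 0 6 0 6; 0 0 16 0 6; 0 0 26 0 6; 0 0 35 0 6; 0 0 40 0 6"

```text
time_s: 15.22
tool_pos: [516.9, 12.5, 167.9]
eef_rot: [-0.218, -3.13, -0.0]
contact_force: [0.2, -0.0, -1.9]
width: 0.171
```

Request:
send_rows --targets "0 0 3 0 6; 0 0 5 0 6; 0 0 6 0 6; 0 0 6 0 6; 0 0 6 0 6"

```text
time_s: 15.63
tool_pos: [518.4, 11.9, 165.0]
eef_rot: [0.219, 3.133, 0.0]
contact_force: [0.6, 0.1, -2.2]
width: 0.171
```

Request:
send_rows --targets "0 0 0 0 6; 0 0 0 0 6; 0 0 0 0 6; 0 0 0 0 6; 0 0 0 0 6"

```text
time_s: 16.05
tool_pos: [518.1, 12.0, 164.6]
eef_rot: [0.219, 3.134, 0.0]
contact_force: [0.4, 0.4, -1.6]
width: 0.168
```

```bash
python3 go.py 518 11 157.2 82
python3 - <<'E'
from h import *
import ov
np.set_printoptions(precision=1,suppress=True)
a=[];G={}
for n,(u,v) in(("top",(318,172)),("side",(345,170))):
    g=grab_frame(n); G[n]=g; f=g["frame"][v-60:v+60,u-80:u+80]; a.append(cv2.resize(f,None,fx=2.5,fy=2.5,interpolation=cv2.INTER_CUBIC))
    c=cloud(g,np.ones((400,640),bool)); s=(np.hypot(c[:,0]-602,c[:,1])<36)&(abs(c[:,2]-165)<16)
    q=c[s]; A=np.c_[q[:,:2]-[602,0],np.ones(len(q))]
    r=np.hypot(q[:,0]-602,q[:,1])<26
    print(n,len(q),np.median(q,0),(q.min(0)+q.max(0))/2,"plane(glass)",np.linalg.lstsq(A[r],q[r,2],rcond=None)[0]@np.diag([57.3,57.3,1]))
    for z in(168,170.7): print(n,z,ov.fit(g,602,0,[(z,33,1)]))
np.save("g2.npy",G,allow_pickle=True)
cv2.imwrite("pics/s7.png",np.hstack(a))
E
```

```text
t 16.05 tcp [518.11  11.98 164.59] jaw yaw 82.0039597659464 tz [ 0.  0. -1.] F [ 0.4   0.39 -1.59] w 15.805669065213616 q [-0.09  0.03  1.51  0.    1.6  -1.52]
shift [-0.02 -0.98  7.39] twist to yaw [np.float64(0.003959765946405014)]
top 2 [597.6 -30.4 175.3] [597.6 -30.4 175.3] plane(glass) [0. 0. 0.]
top 168 (np.float32(5.0667033), np.float64(609.0), np.float64(4.5))
top 170.7 (np.float32(5.1071396), np.float64(609.0), np.float64(4.0))
side 354 [600.6  -5.3 173.9] [600.4  -2.3 170.9] plane(glass) [ -0.2  -1.5 173.6]
side 168 (np.float32(19.234724), np.float64(609.0), np.float64(7.0))
side 170.7 (np.float32(31.791262), np.float64(606.5), np.float64(7.0))
```

View pics/s7.png

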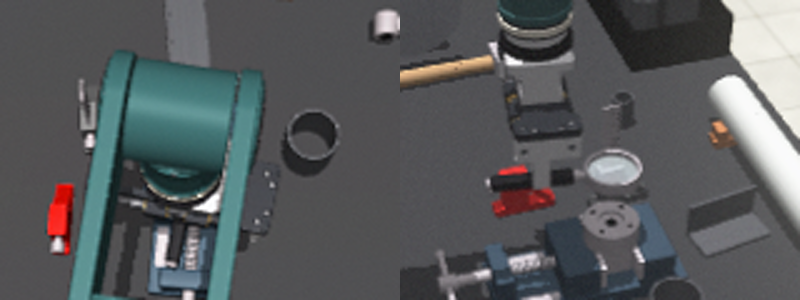

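Run:
```python
from h import *
import ov
G=np.load("g2.npy",allow_pickle=True).item(); g=G["side"]
for z in(174,176,178,180): print(z,ov.fit(g,602,0,[(z,33,1)]),ov.fit(g,602,0,[(z,33,1),(z,29,-1)]))
c=cloud(g,np.ones((400,640),bool)); v,u=np.nonzero(g["depth"]>0)
r=np.hypot(c[:,0]-602,c[:,1]); s=(r<40)&(c[:,2]>160)&(c[:,2]<190)
q=c[s]; 
for lo,hi in((0,10),(10,20),(20,27),(28,31),(31,36)):
    m=(r[s]>lo)&(r[s]<hi); print(lo,hi,m.sum(),np.percentile(q[m,2],[10,50,90]))
```

```text
174 (np.float32(36.54362), np.float64(605.0), np.float64(5.5)) (np.float32(24.048275), np.float64(604.0), np.float64(5.5))
176 (np.float32(36.644466), np.float64(604.5), np.float64(3.5)) (np.float32(23.617237), np.float64(603.5), np.float64(3.5))
178 (np.float32(36.61234), np.float64(603.5), np.float64(1.0)) (np.float32(23.241962), np.float64(602.5), np.float64(1.0))
180 (np.float32(36.627625), np.float64(602.5), np.float64(-1.0)) (np.float32(22.860474), np.float64(601.5), np.float64(-1.0))
0 10 23 [173.4  175.09 177.14]
10 20 74 [171.78 173.63 175.69]
20 27 66 [170.88 173.14 175.12]
28 31 59 [169.61 176.24 179.72]
31 36 123 [165.34 173.91 179.5 ]
```

Run:
```python
from h import *
np.set_printoptions(precision=2,suppress=True,linewidth=160)
G=np.load("g.npy",allow_pickle=True).item()
g=G["side"]
def at_y(g,uv,y):
    n=rays(g,[uv]); D=(np.c_[n,[1]]@g["R"])[0]; C=-g["R"].T@g["t"]; return C+D*(y-C[1])/D[1]
for y in(129,130,131,132): print(y,at_y(g,(349.5,152.0),y), at_y(g,(349.5,151.5),y))
# blade body y from both cams: many points
for n,g in G.items():
    c=cloud(g,np.ones((400,640),bool)); s=(abs(c[:,0]-646)<12)&(abs(c[:,1]-130)<9)&(c[:,2]>78)&(c[:,2]<170)
    q=c[s]; print(n,s.sum(),np.median(q,0), np.ptp(q[:,0]), (q[:,0].min()+q[:,0].max())/2)
# top-camera: top end pixels col 270, subpixel column profile rows 144..153
g=G["top"]; print(g["frame"][142:156,266:276].mean(2).astype(int)); print(g["depth"][142:156,266:276].astype(int))
for u in(269.5,270,270.5):
    n=w_z(g,[[u,144],[u,148.5],[u,153]],163); print(u,n)
# triangulate top end middle
print(tri([(G["side"],(349.7,152.1)),(g,(270.,148.5))]))
print(proj(G["side"],[[646,131,163]]),proj(g,[[646,131,163]]))
```

```text
129 [645.16 129.   165.38] [645.1  129.   167.31]
130 [645.52 130.   164.61] [645.46 130.   166.54]
131 [645.88 131.   163.84] [645.82 131.   165.78]
132 [646.24 132.   163.07] [646.18 132.   165.01]
top 24 [645.07 131.6  135.56] 22.211193015000845 645.5690367079343
side 147 [645.43 128.88 122.46] 23.969185674129903 646.0039143113155
[[ 81  80  80  79  77  79  79  79  80  80]
 [ 79  79  81  87 105  91  79  80  81  80]
 [ 81  80  78 106 150 115  78  80  81  79]
 [ 81  80  78 101 135 102  75  82  81  82]
 [ 81  80  78 108 136  94  75  87  88  91]
 [ 79  80  78 107 136  98  85  98  96  97]
 [ 80  81  77 105 154 103  80  96  95  96]
 [ 79  80  79 106 179 122  72  95  97  95]
 [ 80  81  78 105 181 125  55  87  97  96]
 [ 82  81  78 100 172 122  57  81  92  94]
 [ 81  80  79  76 123  94  54  71  98 110]
 [ 82  81  80  77  83  70  56  93 136 154]
 [ 80  80  81  76 106  89  54  53 126 155]
 [ 81  82  80  64 108  95  61  70 130 157]]
[[1425 1425 1427 1426 1428 1424 1422 1427 1426 1423]
 [1425 1429 1425 1427 1427 1424    0 1424 1427 1424]
 [1416 1422 1428 1423 1253 1421 1419 1425 1428 1423]
 [
[... 175 characters left out ...]
425 1255 1282 1401 1389 1402 1400]
 [1425 1424 1424    0 1252 1283 1394 1393 1393 1395]
 [1422 1422 1420 1419 1253 1280 1390 1389 1390 1390]
 [1417 1423 1427 1423 1251 1275 1313 1382 1383 1386]
 [1419 1419 1422 1417 1253 1280 1313 1377 1378 1375]
 [1409 1425 1417 1421 1260 1279 1314 1355 1354 1352]
 [1416 1412 1416 1419 1270 1277 1308 1355 1353 1350]
 [1417 1411 1416 1416 1347 1278 1309 1351 1350 1347]]
269.5 [[655.69 134.17 163.  ]
 [643.02 133.05 163.  ]
 [630.4  131.95 163.  ]]
270 [[655.78 132.82 163.  ]
 [643.11 131.71 163.  ]
 [630.49 130.6  163.  ]]
270.5 [[655.87 131.47 163.  ]
 [643.2  130.36 163.  ]
 [630.58 129.26 163.  ]]
[645.05 131.58 162.56]
[[349.53 152.21]] [[270.35 147.5 ]]
```

Request:
send_rows --targets "0 -0.9 2 0 6; 0 -0.9 4 0 6; 0 -0.9 6 0 6; 0 -0.9 7 0 6; 0 -0.9 7 0 6"

```text
time_s: 16.57
tool_pos: [517.7, 11.1, 156.9]
eef_rot: [-0.219, -3.133, -0.0]
contact_force: [-0.2, 0.2, -1.2]
width: 0.165
```

Request:
send_rows --targets "0 0 0 0 6; 0 0 0 0 6; 0 0 0 0 6; 0 0 0 0 6; 0 0 0 0 6"

```text
time_s: 16.98
tool_pos: [518.0, 11.1, 157.6]
eef_rot: [0.219, 3.134, 0.0]
contact_force: [-0.3, -0.3, -1.8]
width: 0.17
```

```bash
python3 go.py 518 11 157.5 82
python3 - <<'E'
from h import *
import ov
np.set_printoptions(precision=2,suppress=True)
a=[];G={}
for n,(u,v) in(("top",(433,220)),("side",(345,170))):
    g=grab_frame(n); G[n]=g; f=g["frame"][v-60:v+60,u-80:u+80]; a.append(cv2.resize(f,None,fx=2.5,fy=2.5,interpolation=cv2.INTER_CUBIC))
g2=grab_frame("side"); g3=grab_frame("side")
g["depth"]=np.median([g["depth"],g2["depth"],g3["depth"]],0)
c=cloud(g,np.ones((400,640),bool)); r=np.hypot(c[:,0]-602,c[:,1])
s=(r<26)&(abs(c[:,2]-165)<14); q=c[s]
print("glass plane deg",np.linalg.lstsq(np.c_[q[:,:2]-[602,0],np.ones(len(q))],q[:,2],rcond=None)[0]@np.diag([57.3,57.3,1]))
for z in(169,171,173): print(z,ov.fit(g,602,0,[(z,33,1),(z,29,-1)]),ov.fit(g,602,0,[(z,33,1)]))
# handle slope
print("hub now",ov.fit(g,602,0,[(98,34,1)]))
cv2.imwrite("pics/s8.png",np.hstack(a))
o=cv2.resize(g["frame"][130:250,260:420],None,fx=5,fy=5,interpolation=cv2.INTER_CUBIC)
uv=proj(g,ov.circ(602.3,0.3,171,33))
for p in uv: cv2.circle(o,(int((p[0]-260+.5)*5),int((p[1]-130+.5)*5)),0,(0,255,0),-1)
cv2.imwrite("pics/s9.png",o)
E
```

```text
t 16.9833 tcp [518.01  11.1  157.61] jaw yaw 82.00597205526368 tz [ 0.  0. -1.] F [-0.28 -0.25 -1.8 ] w 16.00220943743971 q [-0.09  0.03  1.53  0.    1.59 -1.52]
shift [-0.   -0.1   0.11] twist to yaw [np.float64(0.0059720552636832736)]
glass plane deg [ -0.12  -1.13 166.27]
169 (np.float32(23.626026), np.float64(603.5), np.float64(2.5)) (np.float32(37.812775), np.float64(604.5), np.float64(2.5))
171 (np.float32(23.172724), np.float64(602.5), np.float64(0.5)) (np.float32(37.833267), np.float64(603.5), np.float64(0.5))
173 (np.float32(22.597412), np.float64(601.5), np.float64(-2.0)) (np.float32(37.744923), np.float64(602.5), np.float64(-2.0))
hub now (np.float32(20.500666), np.float64(601.5), np.float64(-1.0))
```

View pics/s8.png

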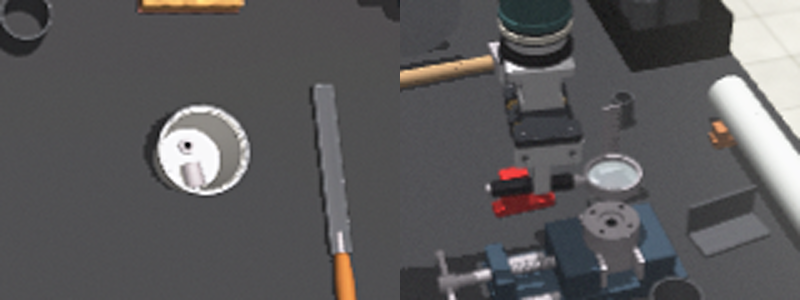

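View pics/s9.png

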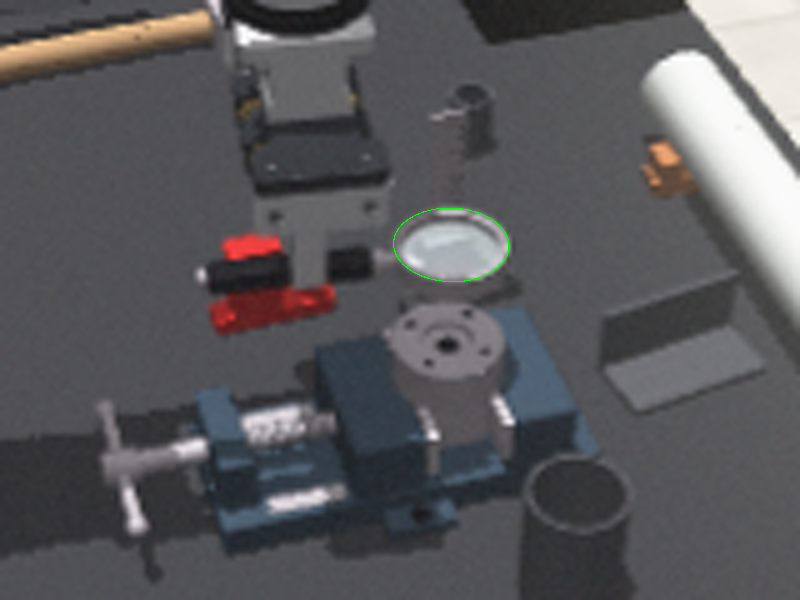

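```bash
python3 -c "
from workcell import *
print(job_done())"
```

```text
the job is handed in; nothing more can be done
None
```

I lifted the spacer bush out of the seat and dropped it into the white tub. Then I took the loupe by its handle and held it level over the seat, and handed the job in at about 17 s with the gripper still holding it.

**Last checks:**
- **Tub:** the last top view shows the bush lying in the tub beside the nut. The tub is upright and, by eye, where it started.
- **Lens position:** it is at about (602.4, 0.3, 163.0) mm. The seat centre is at about (602.3, 0).
- **Rim:** the projected circle of the rim matches the side view within about 1 mm.
- **Grip:** it was steady at an opening of about 16 mm, and I saw no contact forces above about 2 N at the end of any move.

**Where checks disagreed or were limited:**
- **Focal height:** blade-top estimates ranged from about 162.5 to 164.2 mm because the two cameras differ by about 1 mm. I used 163.0 mm.
- **Level:** a plane fitted to the glass gave a tilt of about 0.1° and 1.1° about the two axes. The 1.1° is within the noise and the curve of the lens.
- **View:** the arm hid the lens from the top camera, so the final lens check rests on the side camera and the arm's own pose reading.

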